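# Fish the drawer knob out of the deep rack

## Robot

A 6-joint arm with a two-finger parallel gripper is mounted at the origin on a cart in front of the work surface, level with it; the furniture and walls round the work are solid. World frame = base frame: x ahead of the robot, y to its left, z up, the work surface at z = 0. Lengths are in mm, angles in rad, forces in N, time in s.
With the tool pointing down it reaches from about 275 to 750 mm from the base axis. Payload 10.2 kg.
Tool frame: the origin (TCP) lies midway between the tips of the shut fingers; the grasp point (between the pads) lies 19 mm behind it; z points along the fingers, y is the line along which they close (so a half turn about z gives the same grasp; the last joint's range is limited). The gripper opens to 85 mm and grips with 20 to 120 N. Pads are 22 mm wide; open, the fingers measure 114 mm over their backs; the gripper's body (76 mm by 85 mm) begins 54 mm behind the grasp point. The pads swing forward as they close: fully open they stand 13 mm farther back than shut.
Start: joints at [0.878, 0.313, 1.498, -0, 1.331, -0.223], TCP at [237.685, 468.121, 231.294] pointing down, gripper open.
Joint ranges: [-2.94, 2.94], [-0.97, 2.17], [0.19, 2.56], [-1.23, 4.37], [0.02, 3.11], [-2.88, 2.88]. Speed limits (rad/s): [2.39, 2.39, 3.01, 3.14, 3.14, 3.14].

## Interface

Orientations are given as a unit quaternion [w, x, y, z].
In Python, from rig import sense, capture, finish_job, find_in, place_of gives the robot as it stands. The module is installed in compiled form; this text tells all that it offers.
- The arm moves only by the shell command python3 -m jog 'ROWS' [FORCE]. ROWS is JSON, a list of rows, each an object of numbers: "tx", "ty", "tz": the shift along the tool's x, y, z in mm; "ax", "ay", "az": the turn, a rotation vector about the tool's x, y, z in rad; "jaw": the closure, from -1 (fully open) to 1 (shut), so that 0 is half open. In form: [{"tx": .., "ty": .., "tz": .., "ax": .., "ay": .., "az": .., "jaw": ..}, ...]. A call has 1 to 5 rows; each row shifts and turns the commanded pose from where the row before left it, along the tool's axes as they then stand; what a row does not reach is not made up. A row lasts 1/8 s, in which the tool goes at most 62.5 mm and 10.7 degrees, less where a joint would pass 70% of its speed; a pose out of reach is approached as far as the arm can. A call with a gripper value outside its range is refused whole. The fingers move at their own pace and stop on an object; FORCE is the grip in N (left out, the last holds). Time passes only in rows, so rows that do not move let the fingers close. It gives the time, the measured TCP pose, the force, the opening and the grip force at its end, in the units of the state.
- sense(): the state, without advancing time (a new reading comes with each control period).
- capture(name): name is "scene" or "top"; returns a dict with "color" (480x640x3 uint8, red, green, blue), "depth" (480x640 float32, mm along the optical axis (not along the pixel's ray), 0 where there is no reading), "fx", "fy", "cx", "cy" (pixels), "k1" (the pictures are not rectified: a ray, as slopes to the right and down, at radius r is drawn at 1 + k1 r^2 times it, then the intrinsics apply), "camera_from_world" (4x4, takes a point from world to camera coordinates). Camera axes: x right, y up, looking along -z (the intrinsics and any distortion apply to the point x, -y, -z); pixel columns grow to the right and rows downward; lengths in mm; the calibration is good to about 2 mm. A picture is of the moment at which its call begins.
- finish_job(): hands the job in; it is judged then, once.
Trained networks look in the newest picture that a camera, given by its name, has taken for a name from the list of things; names that differ only in an ending like _2 or _b are one class to them, and where a whole thing is asked for, a point or a joint stands for the part that bears it (a point fixed in the world has none). Each returns a list of dicts, best first, with "conf" (0 to 1); they miss things now and then, are a little off and sometimes report something else, mostly with a low value. They report only what shows in the picture. A call takes as long as a camera call. They do not tell look-alikes from the thing itself.
- find_in(query, camera): "centre" ([column, row] in pixels, amid what is visible of it).
- place_of(query, camera): "centre" ([column, row] in pixels: a listed point, or the origin of a listed thing).
The state is a dict: "time_s": time; "joints": joint angles; "dq": joint speeds; "tau": joint torques, N m; "eef_pos": TCP position; "ee_rot": TCP orientation; "force": force on the tool from outside, world axes, zero at the start; "wrist_torque": the same for the moment, N m; "grip_width": opening from 0.0 (shut) to 1.0 (fully open); "grip_force": force on a finger pad.
Only numpy, scipy, OpenCV 4.12 (cv2) and the standard library are available. Lean on these libraries where they do the work, as an engineer would, in place of code of your own. Each camera call takes 0.05 s, during which the arm holds its last target. There are 200 camera calls.

## Task

A turned drawer knob (wide foot, thin neck, round head) stands at the bottom of one of the two deep wells of the plywood rack, too deep for a gripper. Take the forked picker from its stand, use it to lift the knob out by its head without touching the knob with the gripper, and set the knob upright in the shallow tray. Leave the plain round plug in the other well, and hang the picker back upright in its stand by its crossbar.

Things in the scene. Friction and masses are not known exactly. Their poses are not given: they have to be found in the camera images.
- knob: Loose turned light-wood drawer knob, 52 mm tall, ~45 g: foot 36 mm in diameter, thin neck 9 mm in diameter from 12 to 38 mm height, head 22 mm in diameter above. Origin: centre of its underside. Stands in a well near its far (+x) end. The fork comes down clear of it on its -x side, goes in along the rack's +x at neck height till the neck is at the picker's origin, and lifts it by the head.
- plug: Loose plain light-wood cylinder without neck or head, 36 mm in diameter, 48 mm tall, standing in the other well; stays there. Origin: centre of its underside.
- rack: Fixed plywood rack, open on top, 120 (x) x 136 (y) x 125 mm high, with a 10 mm batten along the foot of each y side. Two wells side by side, each 104 (x) x 56 mm (y) inside, centred at y = +32 and -32 mm; walls and floor 8 mm. Origin: centre of underside; +x points away from the robot, yaw within 9 degrees.
- picker: Forked picker, 150 g, 161 mm tall, hangs upright in the stand. Origin: fork seat centre, on the fork's upper face. Fork: steel plate 4 mm thick, 24 mm wide; slot 13 mm wide, open to +x, closed at x = -10; prongs end at x = +17 mm with lips 3 mm high from x = 14. Shaft 8 mm in diameter at x = -17 up to the wooden crossbar, 24 (x) x 80 (y) x 45 mm, underside at z = +112. z up.
- picker_handle (a point): Centre of the picker's crossbar, at x = -17, y = 0, z = 134.5 mm in the picker's frame: grip here from above across the 24 mm thickness (picker x).
- stand: Fixed plywood stand: foot 90 x 78 x 8 mm, two cheeks, each 64 (x) x 12 mm, inner faces 46 mm apart (y = +-23 mm), tops at z = 136 mm. The crossbar lies across them, along y; shaft and fork hang between. Lips 6 mm high at the ends of the tops leave 46 mm along x for the bar. Origin: centre of underside. The picker hangs with its axes along the stand's; x points about to world +y.
- stand_seat (a point): Point midway between the two cheek tops of the stand, 136 mm above the bench: the middle of the underside of the crossbar of a hung picker lies here (the picker_handle point 22.5 mm above it).
- tray: Fixed shallow plywood tray, 110 x 110 x 14 mm, wall and floor 5 mm thick. Origin: centre of its underside.
There are look-alikes about, which are no part of the job. What is shaped like the knob but green or turquoise is not meant.

How it is judged:
By the outcome, as a careful person would: the job done as asked, in the order asked, and still so for the second after the job is handed in, with the robot touching nothing.
It also fails if it takes over 66 s, if anything falls off the work surface, if the arm or the gripper's body presses on something with over 40 N, if the wrist force passes 120 N, or if a joint passes its speed limit or range.

## Working session

There is one attempt and no reset: what is moved stays moved. The work goes in short steps, Python scripts to look and compute and a shell command to move; the robot and the scene stay as the last step left them, time stands still between calls to the robot, and variables do not carry over. Pictures are saved under pics/ and viewed, at most 10 in all, crops included, and the job is handed in when it is done.

```bash
mkdir -p pics
cat > h.py <<'E'
import numpy as np, cv2
from rig import sense, capture, find_in, place_of
def ray(c,px):
    u=np.array([(px[0]-c['cx'])/c['fx'],(px[1]-c['cy'])/c['fy']])
    r=u.copy()
    for _ in range(20): r=u/(1+c['k1']*(r@r))
    T=np.array(c['camera_from_world']); R=T[:3,:3]
    o=-R.T@T[:3,3]; d=R.T@np.array([r[0],-r[1],-1.0]); return o,d
def at_z(c,px,z):
    o,d=ray(c,px); return o+d*(z-o[2])/d[2]
def at_depth(c,px,dep=None):
    o,d=ray(c,px)
    if dep is None:
        j,i=int(round(px[0])),int(round(px[1])); w=c['depth'][max(i-2,0):i+3,max(j-2,0):j+3]; w=w[w>0]
        dep=np.median(w) if w.size else np.nan
    return o+d*dep
def tri(c1,p1,c2,p2):
    o1,d1=ray(c1,p1);o2,d2=ray(c2,p2); A=np.stack([d1,-d2],1)
    s=np.linalg.lstsq(A,o2-o1,rcond=None)[0]; a=o1+d1*s[0]; b=o2+d2*s[1]
    return (a+b)/2,np.linalg.norm(a-b)
def cloud(c):
    j,i=np.meshgrid(np.arange(640),np.arange(480))
    p=np.stack([j,i],-1).reshape(-1,2).astype(np.float64)
    u=(p-[c['cx'],c['cy']])/[c['fx'],c['fy']]; r=u.copy()
    for _ in range(20): r=u/(1+c['k1']*(r**2).sum(1,keepdims=True))
    T=np.array(c['camera_from_world']); dep=c['depth'].reshape(-1,1)
    P=np.hstack([r[:,:1],-r[:,1:],-np.ones((len(r),1))])*dep
    W=(P-T[:3,3])@T[:3,:3]; W[dep[:,0]==0]=np.nan
    return W.reshape(480,640,3)
def save(c,n): cv2.imwrite('pics/'+n,c['color'][:,:,::-1])
E
cat > a.py <<'E'
from h import *
np.set_printoptions(precision=1,suppress=True)
C={}
for n in('scene','top'):
    C[n]=capture(n); save(C[n],n+'1.png'); print(n,'cam at',ray(C[n],(320,240)))
    for q in('knob','plug','rack','picker','picker_handle','stand','stand_seat','tray'):
        for f in(find_in,place_of):
            try:
                for r in f(q,n)[:4]: print(q,f.__name__,np.array(r['centre']),round(r['conf'],2),at_depth(C[n],r['centre']))
            except Exception as e: print(q,f.__name__,e)
s=sense();print(s['eef_pos'],s['ee_rot'],s['time_s'],s['force'])
E
python3 a.py
```

```text
scene cam at (array([ 548. , -236.1,  972.5]), array([-0.1,  0.5, -0.9]))
knob call [370.9 387.8] 0.77 [593.3 -17.8  44.3]
knob call [381.1 274.1] 0.75 [595.6 183.1  47.6]
knob call [379. 277.] 0.91 [593.6 189.   21.1]
knob call [370.8 390.4] 0.57 [595.  -15.1  14.1]
rack call [360.3 180.9] 0.97 [542.6 365.3  61.1]
rack call [359.5 195.6] 0.59 [544.1 301.8 110.5]
picker call [370.  301.8] 0.62 [576.   81.1 168.5]
picker call [369.  316.3] 0.62 [579.3  89.3  83.2]
picker_handle call [368.2 334.2] 0.42 [583.1  83.3   9.1]
picker_handle call [368.9 296.2] 0.95 [573.2  84.6 181.6]
stand call [367.4 335.8] 0.89 [581.9  80.2   9.1]
stand call [365.4 330.3] 0.59 [577.2  85.7  21.5]
stand_seat call [371.1 336.1] 0.9 [588.4  80.7   8.4]
stand_seat call [375.7 304. ] 0.76 [584.9  80.2 164.4]
tray call [275.9 175.4] 0.83 [371.8 395.3   7.3]
top cam at (array([ 366.9,  200.2, 1115.3]), array([ 0.1,  0. , -1. ]))
knob call [341.  193.1] 0.82 [583.9 190.5  50. ]
knob call [227.7 201.8] 0.62 [566.2 391.   59.3]
knob call [450.5 192.1] 0.77 [586.8  -4.7  49.8]
knob call [340.8 195.4] 0.6 [581.1 190.
[... 344 characters left out ...]
31.1  56.3]
picker call [387.8 200.1] 0.67 [554.  115.5 141.7]
picker_handle call [402.2 188.6] 0.79 [564.7  96.3 181.6]
picker_handle call [227.6 199.3] 0.29 [570.7 391.2  59.5]
picker_handle call [399.1 183.6] 0.78 [573.1 100.8 179.5]
stand call [391.1 203. ] 0.71 [550.1 109.8 137.2]
stand call [396.8 202.2] 0.68 [546.3 103.2 164.2]
stand call [253.3 308. ] 0.6 [380.3 348.5   6.3]
stand_seat call [392.2 199.7] 0.96 [555.9 107.7 135.2]
stand_seat call [408.3 185.2] 0.86 [570.1  86.7 181.5]
tray call [255.  308.2] 0.6 [380.  345.5   5.5]
tray call [402.5 186.6] 0.37 [567.7  95.9 182.4]
tray call [254.6 308.7] 0.64 [379.1 346.2   5.5]
[237.7 468.1 231.3] [0.  0.2 1.  0. ] 1.7 [-0.7 -0.9 -0.4]
```

View pics/scene1.png

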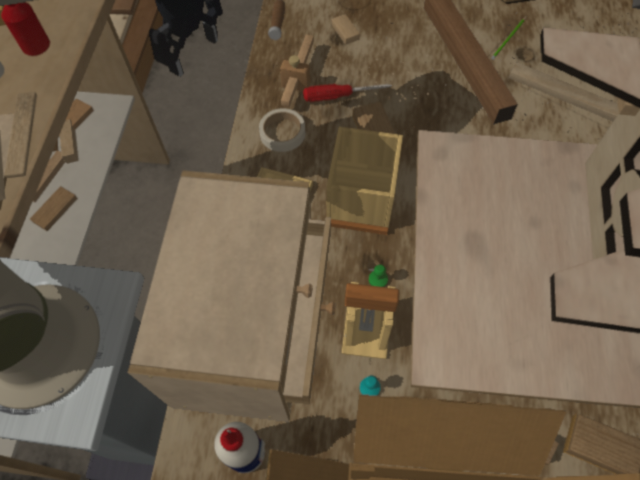

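View pics/top1.png

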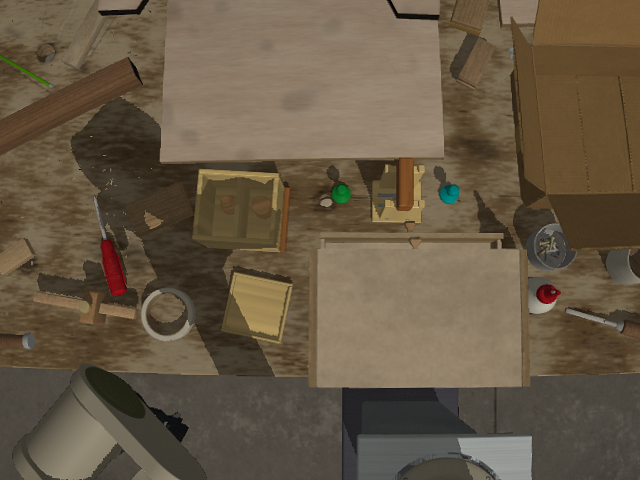

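The scene view shows the stand with the crossbar at about (370,296), green and turquoise look-alikes at (379,275) and (371,385), and a chest in front. The top view shows the rack at (240,210), with the knob at (228,202) and the plug at (262,206). The tray is at (257,306) and the crossbar at (405,185). Next I'll refine these from depth.

```bash
cat > b.py <<'E'
from h import *
np.set_printoptions(precision=1,suppress=True)
c={n:capture(n) for n in('top','scene')}
W={n:cloud(c[n]) for n in c}
def box(n,lo,hi,nm):
    P=W[n].reshape(-1,3); m=np.all((P>lo)&(P<hi),1); Q=P[m]
    if len(Q)<5: print(nm,n,'few');return
    r=cv2.minAreaRect(Q[:,:2].astype(np.float32)); print(nm,n,len(Q),'c',np.array(r[0]),'size',np.array(r[1]),'ang',round(r[2],1),'zmed',np.median(Q[:,2]))
for n in c:
    box(n,[500,50,172],[640,140,195],'bar')
    box(n,[500,40,128],[640,170,146],'cheeks+lips')
    box(n,[500,40,2],[640,170,14],'foot')
    box(n,[460,280,118],[640,450,132],'racktop')
    box(n,[300,270,10],[470,420,20],'traytop')
    box(n,[300,270,3],[470,420,8],'trayfloor')
    box(n,[530,370,52],[600,410,66],'knobhead')
    box(n,[530,305,50],[600,350,62],'plugtop')
    box(n,[250,-100,100],[520,250,400],'cabinet')
P=W['top'];m=(P[...,0]>200)&(P[...,0]<540)&(P[...,1]>-50)&(P[...,1]<240);print('chest z pct',np.percentile(P[m][:,2],[5,50,95,100]))
for n,(x0,x1,y0,y1) in {'top':(180,440,130,350)}.items():
    im=c[n]['color'][y0:y1,x0:x1,::-1]; im=np.clip(im*1.6,0,255).astype(np.uint8)
    cv2.imwrite('pics/crop1.png',cv2.resize(im,None,fx=3,fy=2.7,interpolation=cv2.INTER_CUBIC)[:600,:800])
np.savez('cl.npz',**W)
E
python3 b.py
```

```text
bar top 804 c [576.6  90.6] size [24. 80.] ang 89.2 zmed 181.47562191527584
cheeks+lips top 502 c [558.6  88.9] size [ 64.7 110.4] ang 88.8 zmed 137.31818527569837
foot top 1237 c [580.3 105. ] size [119.  129.5] ang 0.1 zmed 6.205834175266519
racktop top 1533 c [547.7 366.2] size [138.  121.4] ang 86.6 zmed 125.38244041158804
traytop top 727 c [382.  341.7] size [111.1 109.9] ang 78.7 zmed 14.011264356896879
trayfloor top 2860 c [385. 345.] size [149.9 170. ] ang 90.0 zmed 5.276678366421303
knobhead top 117 c [577.1 387.4] size [21.1 42.9] ang 45.5 zmed 58.732796020384235
plugtop top 348 c [570.8 331.5] size [38.  55.4] ang 85.9 zmed 56.097424959364034
cabinet top 32751 c [392.9  79.1] size [253.9 321.3] ang 0.1 zmed 235.72769985651013
bar scene 869 c [577.4  91.8] size [25.7 79.9] ang 89.9 zmed 181.093681827333
cheeks+lips scene 497 c [557.3 101.9] size [114.5 122.2] ang 0.2 zmed 137.2538005832154
foot scene 1706 c [569.7 104.8] size [139.6 129.3] ang 0.2 zmed 7.495254822585119
racktop scene 1282 c [547.9 368.1] size [140.4 120.3] ang 86.5 zmed 125.4398520892696
traytop scene 199 c [391.4 390.5] size [ 22.9 112.5] ang 82.4 zmed 14.025866445605587
trayfloor scene 257 c [407.5 394.5] size [ 95.5 199.2] ang 58.0 zmed 4.485667983103942
knobhead scene few
plugtop scene few
cabinet scene 35858 c [392.7  81.4] size [254.4 323.9] ang 0.2 zmed 235.10528600767935
chest z pct [  6.7 235.6 238.3 241.9]
```

View pics/crop1.png

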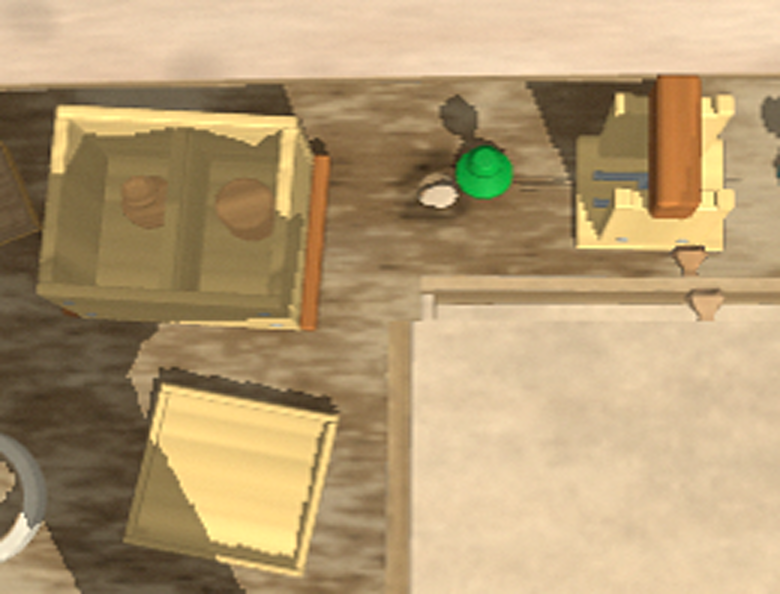

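The crop shows the knob (stepped head) in the left well at crop pixel (145,200) and the plain plug in the right one at (245,207). The fork hangs pointing left (+y) from the crossbar at crop pixel (678,145).

```bash
cat > c.py <<'E'
from h import *
from scipy.spatial.transform import Rotation as Ro
np.set_printoptions(precision=1,suppress=True)
P=np.load('cl.npz')['top']
s=sense();q=s['ee_rot'];R=Ro.from_quat([q[1],q[2],q[3],q[0]]).as_matrix();np.set_printoptions(precision=3,suppress=True);print('R\n',R,s['grip_width'],s['joints'])
np.set_printoptions(precision=1,suppress=True)
th=np.radians(-3.4);Rr=np.array([[np.cos(th),-np.sin(th)],[np.sin(th),np.cos(th)]]);c0=np.array([547.8,367.2])
L=(P[...,:2]-c0)@Rr
for nm,lo,hi in(('knobwell',4,60),('plugwell',-60,-4)):
    m=(np.abs(L[...,0])<52)&(L[...,1]>lo+4)&(L[...,1]<hi-2)&(P[...,2]<80)
    for z0,z1 in((54,66),(46,54),(30,46),(14,30)):
        k=m&(P[...,2]>z0)&(P[...,2]<z1); A=L[k]
        if len(A): print(nm,z0,z1,len(A),'loc min',A.min(0),'max',A.max(0),'med',np.median(A,0),'z',np.median(P[k][:,2]))
k=(np.abs(L[...,0])<46)&(L[...,1]>8)&(L[...,1]<58)
jj=np.argwhere(k&(P[...,2]>57.5)&(P[...,2]<62));x=P[k&(P[...,2]>57.5)&(P[...,2]<62)];print('head>57.5',len(x),np.median(x,0),(np.median(x[:,:2],0)-c0)@Rr)
c=capture('top');
for f in(find_in,place_of):
    for r in f('knob','top')[:4]: print(np.array(r['centre']),r['conf'],at_z(c,r['centre'],8),at_z(c,r['centre'],50))
# stand: cheek tops
k=(P[...,0]>530)&(P[...,0]<625)&(P[...,1]>40)&(P[...,1]<150)&(P[...,2]>130)&(P[...,2]<148);Q=P[k]
for nm,a,b in(('near',530,565),('far',588,625)):
    A=Q[(Q[:,0]>a)&(Q[:,0]<b)]; print(nm,len(A),A.min(0),A.max(0)); l=A[A[:,2]>139.5]; print(' lips y',np.sort(l[:,1])[::max(1,len(l)//12)])
k=(P[...,0]>500)&(P[...,0]<640)&(P[...,1]>60)&(P[...,1]<180)&(P[...,2]>14)&(P[...,2]<60);Q=P[k]; print('fork?',len(Q),Q[::max(1,len(Q)//15)])
k=(P[...,0]>515)&(P[...,0]<565)&(P[...,1]>-50)&(P[...,1]<60)&(P[...,2]>20);print('drawer',np.percentile(P[k],[0,50,100],axis=0))
E
python3 c.py
```

```text
R
 [[-0.892  0.453 -0.   ]
 [ 0.453  0.892 -0.   ]
 [-0.    -0.    -1.   ]] 1.000247538532627 [ 0.878  0.313  1.498 -0.     1.331 -0.223]
knobwell 54 66 126 loc min [ 9.8 13.1] max [52.  57.2] med [20.5 29.1] z 58.921883938862166
knobwell 46 54 24 loc min [10.4 15.8] max [52.  53.1] med [26.4 23.6] z 51.23074532904087
knobwell 30 46 16 loc min [11.9 15.5] max [52.  52.4] med [51.8 30.2] z 35.73562646092553
knobwell 14 30 153 loc min [-30.8  18.9] max [52.  56.3] med [14.1 27.5] z 18.99314179752016
plugwell 54 66 296 loc min [ -2.6 -53.6] max [51.9 -7.5] med [ 16.2 -35.3] z 56.614932961260735
plugwell 46 54 67 loc min [ -1.8 -52.6] max [51.9 -6.1] med [ 14.  -37.2] z 52.79877403508953
plugwell 30 46 61 loc min [ -9.3 -51.8] max [52.  -6.1] med [ 51.1 -38.8] z 38.26603939441533
plugwell 14 30 57 loc min [-33.9 -49.9] max [52. -6.] med [ 51.  -31.2] z 22.480331514234187
head>57.5 56 [569.3 394.6  59.4] [19.8 28.6]
[451.4 192. ] 0.89 [595.6 -14.4   8. ] [586.9  -6.3  50. ]
[340.2 194.7] 0.71 [589.5 191.6   8. ] [581.  191.9  50. ]
[227.3 201.4] 0.48 [576.6 401.    8. ] [568.7 393.4  50. 
[... 155 characters left out ...]
. ] [570.5 386.4  50. ]
near 211 [536.8  56.7 130.6] [564.5 121.5 147.8]
 lips y [ 56.7  58.4  59.9  61.8  63.4  64.8  81.5  99.2 102.8 113.7 115.3 117.1
 118.5 120.3]
far 197 [590.2  55.4 130.4] [614.3 120.3 147.8]
 lips y [ 55.4  57.4  59.2  61.4  63.7 101.6 102.  106.5 112.9 114.5 116.3 118.
 119.7]
fork? 345 [[612.7 120.1  37.2]
 [601.9 101.8  53.2]
 [602.7 119.8  32.3]
 [601.8 106.8  28.1]
 [602.1  93.1  18.3]
 [585.3 123.2  26.9]
 [583.7 114.1  26.2]
 [578.   94.3  27.3]
 [550.2 121.5  49.6]
 [543.4  90.6  58.9]
 [543.8  94.6  45.6]
 [543.9 116.8  33.6]
 [543.2  76.   38.7]
 [543.8  97.9  23.6]
 [543.3 102.6  14.9]]
drawer [[542.6  56.7  20.2]
 [543.6  58.4 135.2]
 [554.4  59.9 146.2]]
```

```bash
python3 -m jog '[{"tz":-40,"az":-0.157,"jaw":-1},{"tz":-40,"az":-0.157,"jaw":-1},{"tz":-40,"az":-0.157,"jaw":-1},{"tx":-38,"ty":-42,"jaw":-1},{"tx":-38,"ty":-42,"jaw":-1}]'
python3 -m jog '[{"tx":-38,"ty":-42,"jaw":-1},{"tx":-38,"ty":-42,"jaw":-1},{"tx":-38,"ty":-42,"jaw":-1},{"tx":-38,"ty":-42,"jaw":-1},{"tx":-38,"ty":-42,"jaw":-1}]'
```

```text
schema error: expected keys tx, ty, tz, ax, ay, az, jaw
schema error: expected keys tx, ty, tz, ax, ay, az, jaw
```

```bash
python3 -m jog '[{"tx":0,"ty":0,"tz":-40,"ax":0,"ay":0,"az":-0.157,"jaw":-1},{"tx":0,"ty":0,"tz":-40,"ax":0,"ay":0,"az":-0.157,"jaw":-1},{"tx":0,"ty":0,"tz":-40,"ax":0,"ay":0,"az":-0.157,"jaw":-1},{"tx":-38,"ty":-42,"tz":0,"ax":0,"ay":0,"az":0,"jaw":-1},{"tx":-38,"ty":-42,"tz":0,"ax":0,"ay":0,"az":0,"jaw":-1}]'
python3 -m jog '[{"tx":-38,"ty":-42,"tz":0,"ax":0,"ay":0,"az":0,"jaw":-1},{"tx":-38,"ty":-42,"tz":0,"ax":0,"ay":0,"az":0,"jaw":-1},{"tx":-38,"ty":-42,"tz":0,"ax":0,"ay":0,"az":0,"jaw":-1},{"tx":-38,"ty":-42,"tz":0,"ax":0,"ay":0,"az":0,"jaw":-1},{"tx":-38,"ty":-42,"tz":0,"ax":0,"ay":0,"az":0,"jaw":-1}]'
```

```text
time_s: 2.58
eef_pos: [314.4, 383.3, 351.6]
ee_rot: [0.0, -0.001, 1.0, 0.0]
force: [0.3, -0.0, -0.8]
grip_width: 1.001
grip_force: 0.0
time_s: 3.2
eef_pos: [505.0, 172.9, 351.4]
ee_rot: [0.0, -0.001, 1.0, 0.0]
force: [0.7, 0.3, -0.2]
grip_width: 1.0
grip_force: 0.0
```

```bash
python3 -m jog '[{"tx":-36,"ty":-41,"tz":0,"ax":0,"ay":0,"az":0,"jaw":-1},{"tx":-36,"ty":-41,"tz":0,"ax":0,"ay":0,"az":0,"jaw":-1},{"tx":0,"ty":0,"tz":45,"ax":0,"ay":0,"az":0,"jaw":-1},{"tx":0,"ty":0,"tz":45,"ax":0,"ay":0,"az":0,"jaw":-1},{"tx":0,"ty":0,"tz":45,"ax":0,"ay":0,"az":0,"jaw":-1}]'
python3 -m jog '[{"tx":0,"ty":0,"tz":30,"ax":0,"ay":0,"az":0,"jaw":-1},{"tx":0,"ty":0,"tz":30,"ax":0,"ay":0,"az":0,"jaw":-1},{"tx":0,"ty":0,"tz":19,"ax":0,"ay":0,"az":0,"jaw":-1},{"tx":0,"ty":0,"tz":0,"ax":0,"ay":0,"az":0,"jaw":-1}]'
```

```text
time_s: 3.82
eef_pos: [576.0, 92.4, 214.8]
ee_rot: [0.0, -0.0, 1.0, 0.0]
force: [-0.5, -0.1, -0.2]
grip_width: 1.002
grip_force: 0.0
time_s: 4.32
eef_pos: [575.5, 92.5, 136.2]
ee_rot: [-0.001, -0.001, 1.0, 0.0]
force: [-0.1, 0.9, 1.3]
grip_width: 1.003
grip_force: 0.0
```

```bash
python3 -m jog '[{"tx":-1.5,"ty":-1.5,"tz":0,"ax":0,"ay":0,"az":0,"jaw":0.3},{"tx":0,"ty":0,"tz":0,"ax":0,"ay":0,"az":0,"jaw":1},{"tx":0,"ty":0,"tz":0,"ax":0,"ay":0,"az":0,"jaw":1},{"tx":0,"ty":0,"tz":0,"ax":0,"ay":0,"az":0,"jaw":1},{"tx":0,"ty":0,"tz":0,"ax":0,"ay":0,"az":0,"jaw":1}]' 70
python3 -m jog '[{"tx":0,"ty":0,"tz":0,"ax":0,"ay":0,"az":0,"jaw":1},{"tx":0,"ty":0,"tz":0,"ax":0,"ay":0,"az":0,"jaw":1}]'
```

```text
time_s: 4.95
eef_pos: [577.9, 91.1, 137.9]
ee_rot: [0.001, -0.001, 1.0, 0.0]
force: [-1.1, 0.7, 4.3]
grip_width: 0.273
grip_force: 68.9
time_s: 5.2
eef_pos: [577.9, 91.1, 137.9]
ee_rot: [0.001, -0.001, 1.0, 0.0]
force: [-0.6, 0.9, 5.0]
grip_width: 0.27
grip_force: 68.9
```

```bash
python3 -m jog '[{"tx":0,"ty":0,"tz":-20,"ax":0,"ay":0,"az":0,"jaw":1},{"tx":0,"ty":0,"tz":-36,"ax":0,"ay":0,"az":0,"jaw":1},{"tx":0,"ty":0,"tz":-36,"ax":0,"ay":0,"az":0,"jaw":1},{"tx":0,"ty":0,"tz":-36,"ax":0,"ay":0,"az":0,"jaw":1},{"tx":0,"ty":0,"tz":-36,"ax":0,"ay":0,"az":0,"jaw":1}]'
python3 -m jog '[{"tx":0,"ty":0,"tz":-6,"ax":0,"ay":0,"az":0.163,"jaw":1},{"tx":0,"ty":0,"tz":0,"ax":0,"ay":0,"az":0.163,"jaw":1},{"tx":0,"ty":0,"tz":0,"ax":0,"ay":0,"az":0.163,"jaw":1},{"tx":0,"ty":0,"tz":0,"ax":0,"ay":0,"az":0.163,"jaw":1},{"tx":0,"ty":0,"tz":0,"ax":0,"ay":0,"az":0.163,"jaw":1}]'
```

```text
time_s: 5.82
eef_pos: [577.3, 91.0, 301.8]
ee_rot: [-0.001, -0.001, 1.0, -0.0]
force: [0.8, -0.1, -1.9]
grip_width: 0.272
grip_force: 68.4
time_s: 6.45
eef_pos: [577.4, 91.0, 306.6]
ee_rot: [-0.001, 0.398, 0.917, -0.0]
force: [-0.0, 0.7, -0.7]
grip_width: 0.276
grip_force: 68.3
```

```bash
python3 -m jog '[{"tx":0,"ty":0,"tz":0,"ax":0,"ay":0,"az":0.163,"jaw":1},{"tx":0,"ty":0,"tz":0,"ax":0,"ay":0,"az":0.163,"jaw":1},{"tx":0,"ty":0,"tz":0,"ax":0,"ay":0,"az":0.163,"jaw":1},{"tx":0,"ty":0,"tz":0,"ax":0,"ay":0,"az":0.163,"jaw":1},{"tx":0,"ty":0,"tz":0,"ax":0,"ay":0,"az":0.163,"jaw":1}]'
python3 -m jog '[{"tx":50,"ty":0,"tz":0,"ax":0,"ay":0,"az":0,"jaw":1},{"tx":50,"ty":0,"tz":0,"ax":0,"ay":0,"az":0,"jaw":1},{"tx":50,"ty":0,"tz":0,"ax":0,"ay":0,"az":0,"jaw":1},{"tx":50,"ty":0,"tz":0,"ax":0,"ay":0,"az":0,"jaw":1},{"tx":50,"ty":0,"tz":0,"ax":0,"ay":0,"az":0,"jaw":1}]'
python3 -m jog '[{"tx":26,"ty":-30,"tz":0,"ax":0,"ay":0,"az":0,"jaw":1},{"tx":26,"ty":-30,"tz":0,"ax":0,"ay":0,"az":0,"jaw":1},{"tx":0,"ty":-20,"tz":0,"ax":0,"ay":0,"az":0,"jaw":1},{"tx":0,"ty":0,"tz":0,"ax":0,"ay":0,"az":0,"jaw":1}]'
python3 - <<'E'
from h import *
np.set_printoptions(precision=2,suppress=True)
s=sense();print(s['joints'],s['eef_pos'],s['ee_rot'])
for n in('top','scene'):
    c=capture(n);save(c,n+'2.png');W=cloud(c);np.save(n+'2.npy',W)
    for q in('picker','picker_handle','knob'):
        for r in place_of(q,n)[:3]: print(n,q,np.array(r['centre']),round(r['conf'],2),at_depth(c,r['centre']))
    P=W.reshape(-1,3); p=np.array(s['eef_pos']); 
    for lo,hi in((-25,8),(-140,-105)):
        m=(np.abs(P[:,0]-p[0])<60)&(np.abs(P[:,1]-p[1])<60)&(P[:,2]>p[2]+lo)&(P[:,2]<p[2]+hi);Q=P[m]
        if len(Q)>5: print(n,lo,len(Q),cv2.minAreaRect(Q[:,:2].astype(np.float32)),np.percentile(Q[:,2],[5,50,95]))
E
```

```text
time_s: 7.08
eef_pos: [577.4, 91.0, 306.6]
ee_rot: [-0.001, 0.729, 0.684, -0.001]
force: [0.6, -0.9, -1.9]
grip_width: 0.273
grip_force: 68.3
time_s: 7.7
eef_pos: [591.9, 342.1, 306.5]
ee_rot: [-0.0, 0.727, 0.686, -0.001]
force: [0.4, -0.3, -2.3]
grip_width: 0.27
grip_force: 68.7
time_s: 8.2
eef_pos: [514.4, 397.5, 307.3]
ee_rot: [-0.0, 0.727, 0.687, -0.0]
force: [1.5, 0.1, -1.7]
grip_width: 0.274
grip_force: 69.0
[ 0.48  0.58  0.91 -0.    1.65  0.53] [514.39 397.55 307.27] [-0.    0.73  0.69 -0.  ]
top picker [205.8 205.4] 0.52 [461.19 312.67 598.95]
top picker_handle [184.9 203.5] 0.52 [490.46 368.93 450.64]
top knob [452.1 193.2] 0.85 [584.82  -7.56  49.73]
top knob [340.6 192.6] 0.65 [584.75 191.19  50.34]
top knob [227.6 200. ] 0.43 [569.26 391.08  60.18]
scene picker [364.2 124.3] 0.76 [538.74 525.42  31.14]
scene knob [380.  278.5] 0.63 [595.94 189.27  14.19]
scene knob [371.8 390.5] 0.63 [596.7  -14.72  12.73]
scene -25 74 ((515.0248413085938, 374.502685546875), (35.9465446472168, 40.3134651184082), 89.5781021118164) [307.87 311.88 315.08]
scene -140 198 ((530.6353149414062, 398.0890197753906), (26.95371437072754, 40.91489791870117), 86.39703369140625) [190.79 194.11 198.79]
```

```bash
python3 -m jog '[{"tx":0,"ty":0,"tz":30,"ax":0,"ay":0,"az":0,"jaw":1},{"tx":0,"ty":0,"tz":35,"ax":0,"ay":0,"az":0,"jaw":1},{"tx":0,"ty":0,"tz":35,"ax":0,"ay":0,"az":0,"jaw":1},{"tx":0,"ty":0,"tz":20,"ax":0,"ay":0,"az":0,"jaw":1},{"tx":0,"ty":0,"tz":0,"ax":0,"ay":0,"az":0,"jaw":1}]'
python3 -m jog '[{"tx":0,"ty":0,"tz":20,"ax":0,"ay":0,"az":0,"jaw":1},{"tx":0,"ty":0,"tz":20,"ax":0,"ay":0,"az":0,"jaw":1},{"tx":0,"ty":0,"tz":0,"ax":0,"ay":0,"az":0,"jaw":1}]'
python3 - <<'E'
from h import *
np.set_printoptions(precision=2,suppress=True)
s=sense();print(s['eef_pos'],s['ee_rot'])
c=capture('top');W=cloud(c);np.save('top3.npy',W)
im=c['color'][165:265,170:300,::-1];im=np.clip(im*1.8,0,255).astype(np.uint8)
cv2.imwrite('pics/crop3.png',cv2.resize(im,None,fx=6,fy=6,interpolation=cv2.INTER_CUBIC)[:600,:800])
E
```

```text
time_s: 9.22
eef_pos: [515.0, 396.7, 185.8]
ee_rot: [-0.0, 0.727, 0.686, -0.001]
force: [0.9, 0.2, -0.9]
grip_width: 0.276
grip_force: 69.1
time_s: 9.6
eef_pos: [515.2, 397.0, 147.2]
ee_rot: [-0.0, 0.727, 0.686, -0.001]
force: [0.9, -0.3, -1.2]
grip_width: 0.273
grip_force: 69.1
[515.24 397.01 147.2 ] [-0.    0.73  0.69 -0.  ]
```

View pics/crop3.png

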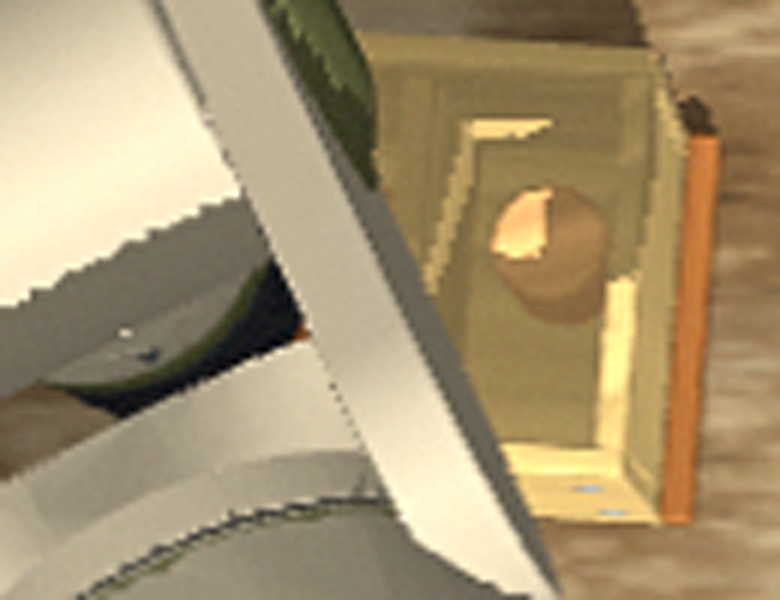

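The crop shows the arm hiding the knob from the top camera, with only the plug visible at (550,250). I'll fit the knob's profile to the earlier depth picture instead, and check whether the scene camera sees the fork.

Run:
```python
from h import *
from scipy.optimize import least_squares
np.set_printoptions(precision=1,suppress=True)
P=np.load('cl.npz')['top'];P2=np.load('top2.npy')
th=np.radians(-3.4);Rr=np.array([[np.cos(th),-np.sin(th)],[np.sin(th),np.cos(th)]]);c0=np.array([547.7,366.2])
t=np.linspace(np.pi/2,-np.pi/2,40)
prof=np.array([[0.,52]]+[[11*np.cos(a),45+7*np.sin(a)] for a in t if 11*np.cos(a)>4.5]+[[4.5,38],[4.5,12],[18,12],[18,0]])
pp=np.concatenate([np.linspace(prof[i],prof[i+1],30) for i in range(len(prof)-1)])
from scipy.spatial import cKDTree
T=cKDTree(pp)
for nm,P in(('t1',P),('t2',P2)):
    L=(P[...,:2]-c0)@Rr
    m=(L[...,0]>-8)&(L[...,0]<46)&(L[...,1]>9)&(L[...,1]<54)&(P[...,2]>12)&(P[...,2]<70)
    A=np.c_[L[m],P[m][:,2]]
    for z0 in (8,):
        f=lambda v:T.query(np.c_[np.hypot(A[:,0]-v[0],A[:,1]-v[1]),A[:,2]-z0])[0]
        for st in((20,29),(28,30)):
            s=least_squares(f,st,loss='soft_l1',f_scale=1.5,diff_step=.01)
            w=c0+Rr@s.x; print(nm,len(A),s.x,w,s.cost,np.median(f(s.x)))
    F=A[(A[:,2]>15)&(A[:,2]<23)]; print('foot pts',len(F),F[:,:2].min(0),F[:,:2].max(0)); H=A[A[:,2]>48]; print('head',len(H),H[:,:2].min(0),H[:,:2].max(0))
c=capture('scene');im=c['color'][120:240,320:410,::-1];im=np.clip(im*1.5,0,255).astype(np.uint8)
cv2.imwrite('pics/scrop.png',cv2.resize(im,None,fx=5,fy=5,interpolation=cv2.INTER_CUBIC))
b=cv2.imread('pics/top1.png')[175:235,195:280];b=np.clip(b*1.6,0,255).astype(np.uint8)
cv2.imwrite('pics/tcrop.png',cv2.resize(b,None,fx=9,fy=9,interpolation=cv2.INTER_CUBIC))
```

```text
t1 271 [21. 30.] [570.5 394.9] 408.1623015434262 1.2996303071224908
t1 271 [21.1 30. ] [570.5 394.9] 408.1627286425508 1.2949186861733029
foot pts 117 [ 3.5 19.9] [37.1 46.1]
head 123 [ 9.9 19. ] [29.4 40.9]
t2 161 [21.5 28.9] [570.8 393.8] 199.91835729322634 1.2596550380571225
t2 161 [21.5 28.9] [570.8 393.8] 199.90888179876396 1.2582517035039864
foot pts 73 [ 4.1 19.6] [37.7 32.7]
head 79 [10.2 19.3] [29.6 36.9]
```

View pics/scrop.png

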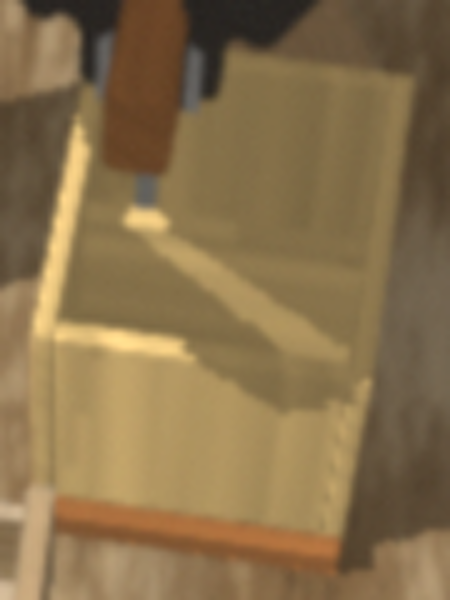

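View pics/tcrop.png

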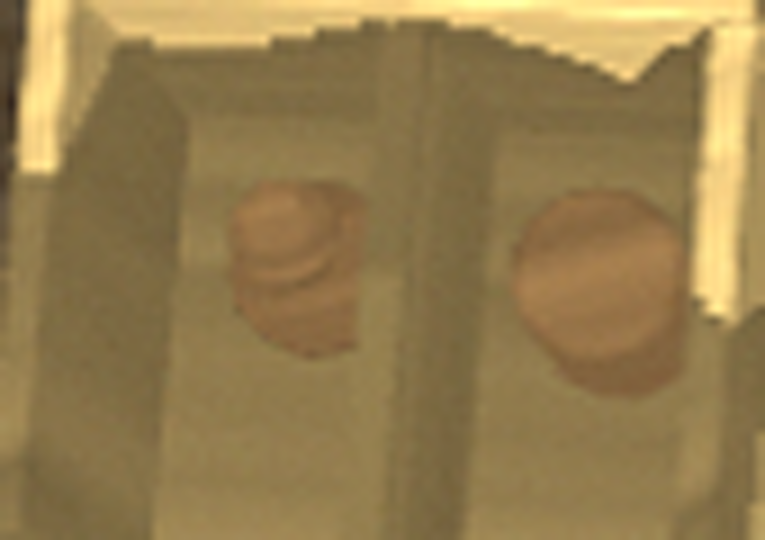

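The scene crop shows the bar and shaft coming down into the left well, with the knob hidden. The top crop shows the knob's head from column 232 to 335 (top row 180) and the foot's left edge at column 232 and bottom at row 357. I'll fit the position to those silhouette limits.

Run:
```python
from h import *
from scipy.optimize import least_squares
np.set_printoptions(precision=1,suppress=True)
c=capture('top');T=np.array(c['camera_from_world'])
def proj(X):
    p=X@T[:3,:3].T+T[:3,3]; r=np.c_[p[:,0],-p[:,1]]/-p[:,2:]; r=r*(1+c['k1']*(r**2).sum(1,keepdims=True))
    return r*[c['fx'],c['fy']]+[c['cx'],c['cy']]
a=np.linspace(0,2*np.pi,200)
def circ(x,y,r,z): return proj(np.c_[x+r*np.cos(a),y+r*np.sin(a),0*a+z])
ob=np.array([195+232/9-.5,195+335/9-.5,175+180/9-.5,195+232/9-.5,175+357/9-.5])
def pred(v,zh=53):
    h=circ(*v,11,zh);f=np.r_[circ(*v,18,8),circ(*v,18,20)];hh=np.r_[circ(*v,11,50),circ(*v,11,56)]
    return np.array([hh[:,0].min(),hh[:,0].max(),hh[:,1].min(),f[:,0].min(),f[:,1].max()])
s=least_squares(lambda v:pred(v)-ob,[570,394]);print(s.x,'resid px',pred(s.x)-ob)
h=[195+283.5/9-.5,175+232/9-.5];print(at_z(c,h,53))
# plug check: same method on disc top extents
print('plug',at_z(c,[195+600/9-.5,175+275/9-.5],56))
g=cv2.cvtColor(cv2.imread('pics/top1.png'),cv2.COLOR_BGR2GRAY)
```

```text
[569.8 394.8] resid px [-0.4  0.9 -0.4 -0.5  0.4]
[570.1 395.2  53. ]
plug [561.  331.5  56. ]
```

```bash
python3 -m jog '[{"tx":0.8,"ty":5,"tz":0,"ax":0,"ay":0,"az":0,"jaw":1},{"tx":0,"ty":7,"tz":0,"ax":0,"ay":0,"az":0,"jaw":1},{"tx":0,"ty":6,"tz":0,"ax":0,"ay":0,"az":0,"jaw":1},{"tx":0,"ty":6,"tz":0,"ax":0,"ay":0,"az":0,"jaw":1}]'
python3 -m jog '[{"tx":0,"ty":5,"tz":0,"ax":0,"ay":0,"az":0,"jaw":1},{"tx":0,"ty":4,"tz":0,"ax":0,"ay":0,"az":0,"jaw":1},{"tx":0,"ty":4,"tz":0,"ax":0,"ay":0,"az":0,"jaw":1},{"tx":0,"ty":0,"tz":0,"ax":0,"ay":0,"az":0,"jaw":1}]'
```

```text
time_s: 10.25
eef_pos: [539.8, 396.5, 147.2]
ee_rot: [-0.0, 0.727, 0.686, -0.0]
force: [0.0, -0.1, -2.2]
grip_width: 0.272
grip_force: 69.1
time_s: 10.75
eef_pos: [552.4, 395.8, 147.2]
ee_rot: [-0.0, 0.727, 0.686, -0.0]
force: [-0.4, 0.1, -1.5]
grip_width: 0.271
grip_force: 69.1
```

```bash
python3 -m jog '[{"tx":0,"ty":0,"tz":-5,"ax":0,"ay":0,"az":0,"jaw":1},{"tx":0,"ty":0,"tz":-4,"ax":0,"ay":0,"az":0,"jaw":1},{"tx":0,"ty":0,"tz":-3,"ax":0,"ay":0,"az":0,"jaw":1},{"tx":0,"ty":0,"tz":-3,"ax":0,"ay":0,"az":0,"jaw":1},{"tx":0,"ty":0,"tz":-5,"ax":0,"ay":0,"az":0,"jaw":1}]'
python3 -m jog '[{"tx":0,"ty":0,"tz":-9,"ax":0,"ay":0,"az":0,"jaw":1},{"tx":0,"ty":0,"tz":-13,"ax":0,"ay":0,"az":0,"jaw":1},{"tx":0,"ty":0,"tz":-15,"ax":0,"ay":0,"az":0,"jaw":1},{"tx":0,"ty":0,"tz":-15,"ax":0,"ay":0,"az":0,"jaw":1},{"tx":0,"ty":0,"tz":-15,"ax":0,"ay":0,"az":0,"jaw":1}]'
python3 -m jog '[{"tx":0,"ty":0,"tz":-17,"ax":0,"ay":0,"az":0,"jaw":1},{"tx":0,"ty":0,"tz":-17,"ax":0,"ay":0,"az":0,"jaw":1},{"tx":0,"ty":0,"tz":-17,"ax":0,"ay":0,"az":0,"jaw":1},{"tx":0,"ty":0,"tz":-17,"ax":0,"ay":0,"az":0,"jaw":1},{"tx":0,"ty":0,"tz":-12,"ax":0,"ay":0,"az":0,"jaw":1}]'
python3 -m jog '[{"tx":0,"ty":0,"tz":-6,"ax":0,"ay":0,"az":0,"jaw":1},{"tx":0,"ty":0,"tz":0,"ax":0,"ay":0,"az":0,"jaw":1}]'
python3 - <<'E'
from h import *
c=capture('scene');W=cloud(c);np.save('s4.npy',W)
s=sense();print(s['eef_pos'])
im=c['color'][60:240,300:460,::-1];im=np.clip(im*1.5,0,255).astype(np.uint8)
cv2.imwrite('pics/s4.png',cv2.resize(im,None,fx=3.3,fy=3.3,interpolation=cv2.INTER_CUBIC))
E
```

```text
time_s: 11.38
eef_pos: [552.2, 395.8, 167.3]
ee_rot: [-0.0, 0.727, 0.686, -0.0]
force: [0.2, -0.5, -1.4]
grip_width: 0.271
grip_force: 69.1
time_s: 12.0
eef_pos: [552.3, 395.8, 235.6]
ee_rot: [0.0, 0.727, 0.686, 0.0]
force: [-0.4, 0.2, -1.7]
grip_width: 0.266
grip_force: 69.1
time_s: 12.62
eef_pos: [552.3, 395.8, 315.7]
ee_rot: [0.0, 0.727, 0.686, 0.0]
force: [0.5, 0.4, -2.1]
grip_width: 0.274
grip_force: 69.1
time_s: 12.88
eef_pos: [552.3, 395.8, 320.4]
ee_rot: [0.0, 0.727, 0.686, 0.0]
force: [0.3, -0.7, -2.0]
grip_width: 0.27
grip_force: 69.1
[552.2158482  395.80332175 319.82541831]
```

View pics/s4.png

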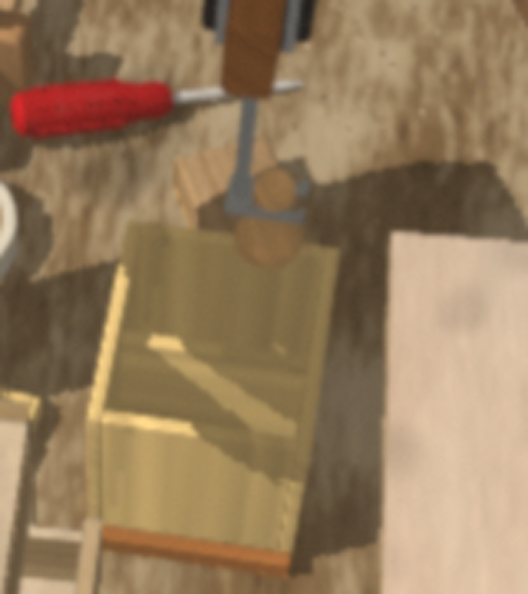

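The crop shows the knob hanging upright by its head in the fork at (272,215), well above the rack. Next it goes over to the tray.

```bash
python3 -m jog '[{"tx":-1.7,"ty":-5,"tz":0,"ax":0,"ay":0,"az":0,"jaw":1},{"tx":-3.8,"ty":-11,"tz":0,"ax":0,"ay":0,"az":0,"jaw":1},{"tx":-5.5,"ty":-16,"tz":0,"ax":0,"ay":0,"az":0,"jaw":1},{"tx":-5.5,"ty":-16,"tz":0,"ax":0,"ay":0,"az":0,"jaw":1},{"tx":-5.5,"ty":-16,"tz":0,"ax":0,"ay":0,"az":0,"jaw":1}]'
python3 -m jog '[{"tx":-5.5,"ty":-16,"tz":0,"ax":0,"ay":0,"az":0,"jaw":1},{"tx":-5.5,"ty":-16,"tz":0,"ax":0,"ay":0,"az":0,"jaw":1},{"tx":-5.5,"ty":-16,"tz":0,"ax":0,"ay":0,"az":0,"jaw":1},{"tx":-5.5,"ty":-16,"tz":0,"ax":0,"ay":0,"az":0,"jaw":1},{"tx":-5.5,"ty":-16,"tz":0,"ax":0,"ay":0,"az":0,"jaw":1}]'
python3 -m jog '[{"tx":-5.5,"ty":-16,"tz":0,"ax":0,"ay":0,"az":0,"jaw":1},{"tx":-3.8,"ty":-11,"tz":0,"ax":0,"ay":0,"az":0,"jaw":1},{"tx":-2.8,"ty":-8,"tz":0,"ax":0,"ay":0,"az":0,"jaw":1},{"tx":-1.7,"ty":-5,"tz":0,"ax":0,"ay":0,"az":0,"jaw":1},{"tx":0,"ty":0,"tz":0,"ax":0,"ay":0,"az":0,"jaw":1}]'
python3 - <<'E'
from h import *
np.set_printoptions(precision=1,suppress=True)
p=np.array(sense()['eef_pos'])
for n in('top','scene'):
    c=capture(n);P=cloud(c).reshape(-1,3)
    for q in('knob','tray'):
        for r in place_of(q,n)[:3]: print(n,q,np.array(r['centre']),round(r['conf'],2),at_depth(c,r['centre']))
    m=(np.abs(P[:,0]-p[0]-17)<35)&(np.abs(P[:,1]-p[1])<30)&(P[:,2]>p[2]-165)&(P[:,2]<p[2]-95);Q=P[m]
    if len(Q): print(n,len(Q),Q.min(0),Q.max(0),Q[Q[:,2]>p[2]-105].mean(0))
E
```

```text
time_s: 13.55
eef_pos: [486.1, 377.3, 320.0]
ee_rot: [-0.0, 0.727, 0.686, -0.0]
force: [1.1, -0.3, -1.7]
grip_width: 0.27
grip_force: 69.0
time_s: 14.18
eef_pos: [404.6, 354.4, 320.0]
ee_rot: [-0.0, 0.727, 0.686, -0.0]
force: [0.7, 0.0, -2.5]
grip_width: 0.276
grip_force: 69.0
time_s: 14.8
eef_pos: [364.9, 343.3, 320.3]
ee_rot: [0.0, 0.727, 0.686, 0.0]
force: [0.4, 0.5, -1.1]
grip_width: 0.275
grip_force: 69.0
top knob [451.5 192.4] 0.76 [585.9  -6.1  51.6]
top knob [344.4 194.3] 0.59 [583.4 184.3  41.8]
top tray [246.6 217.2] 0.66 [545.  362.4  19.7]
top tray [255.3 308.5] 0.55 [373.  270.9 573.2]
scene knob [379.8 280.4] 0.83 [595.9 186.   13. ]
scene knob [371.5 389.2] 0.75 [595.9 -13.5  16.3]
scene knob [266.1 151. ] 0.6 [378.8 330.9 178.3]
scene 574 [358.4 325.9 167.8] [401.4 360.3 224.1] [381.4 342.6 220. ]
```

```bash
python3 -m jog '[{"tx":0,"ty":0,"tz":6,"ax":0,"ay":0,"az":0,"jaw":1},{"tx":0,"ty":0,"tz":12,"ax":0,"ay":0,"az":0,"jaw":1},{"tx":0,"ty":0,"tz":16,"ax":0,"ay":0,"az":0,"jaw":1},{"tx":0,"ty":0,"tz":16,"ax":0,"ay":0,"az":0,"jaw":1},{"tx":0,"ty":0,"tz":16,"ax":0,"ay":0,"az":0,"jaw":1}]'
python3 -m jog '[{"tx":0,"ty":0,"tz":16,"ax":0,"ay":0,"az":0,"jaw":1},{"tx":0,"ty":0,"tz":16,"ax":0,"ay":0,"az":0,"jaw":1},{"tx":0,"ty":0,"tz":16,"ax":0,"ay":0,"az":0,"jaw":1},{"tx":0,"ty":0,"tz":16,"ax":0,"ay":0,"az":0,"jaw":1},{"tx":0,"ty":0,"tz":10,"ax":0,"ay":0,"az":0,"jaw":1}]'
python3 -m jog '[{"tx":0,"ty":0,"tz":8,"ax":0,"ay":0,"az":0,"jaw":1},{"tx":0,"ty":0,"tz":4,"ax":0,"ay":0,"az":0,"jaw":1},{"tx":0,"ty":0,"tz":3,"ax":0,"ay":0,"az":0,"jaw":1},{"tx":0,"ty":0,"tz":3,"ax":0,"ay":0,"az":0,"jaw":1},{"tx":0,"ty":0,"tz":3,"ax":0,"ay":0,"az":0,"jaw":1}]'
python3 -m jog '[{"tx":0,"ty":0,"tz":4,"ax":0,"ay":0,"az":0,"jaw":1},{"tx":0,"ty":0,"tz":4,"ax":0,"ay":0,"az":0,"jaw":1},{"tx":0,"ty":0,"tz":4,"ax":0,"ay":0,"az":0,"jaw":1},{"tx":0,"ty":0,"tz":3,"ax":0,"ay":0,"az":0,"jaw":1},{"tx":0,"ty":0,"tz":0,"ax":0,"ay":0,"az":0,"jaw":1}]'
python3 - <<'E'
from h import *
c=capture('scene');P=cloud(c)
for r in place_of('knob','scene')[:3]: print(np.array(r['centre']),round(r['conf'],2),at_depth(c,r['centre']))
im=c['color'][90:230,200:360,::-1];im=np.clip(im*1.5,0,255).astype(np.uint8)
cv2.imwrite('pics/s5.png',cv2.resize(im,None,fx=4,fy=4,interpolation=cv2.INTER_CUBIC))
E
```

```text
time_s: 15.72
eef_pos: [364.6, 343.1, 252.9]
ee_rot: [-0.0, 0.727, 0.686, -0.001]
force: [-0.1, 0.0, -2.7]
grip_width: 0.272
grip_force: 69.0
time_s: 16.35
eef_pos: [364.5, 343.0, 178.9]
ee_rot: [-0.0, 0.727, 0.686, -0.001]
force: [-1.0, -0.3, -1.1]
grip_width: 0.275
grip_force: 69.0
time_s: 16.98
eef_pos: [365.0, 343.3, 159.3]
ee_rot: [0.0, 0.727, 0.686, 0.0]
force: [-0.2, -0.4, -2.3]
grip_width: 0.269
grip_force: 69.0
time_s: 17.6
eef_pos: [364.8, 343.2, 144.1]
ee_rot: [-0.0, 0.727, 0.686, -0.0]
force: [0.2, -0.1, -2.0]
grip_width: 0.274
grip_force: 69.0
[370.8 391.8] 0.65 [595.2649062  -16.78690776  11.55859234]
```

View pics/s5.png

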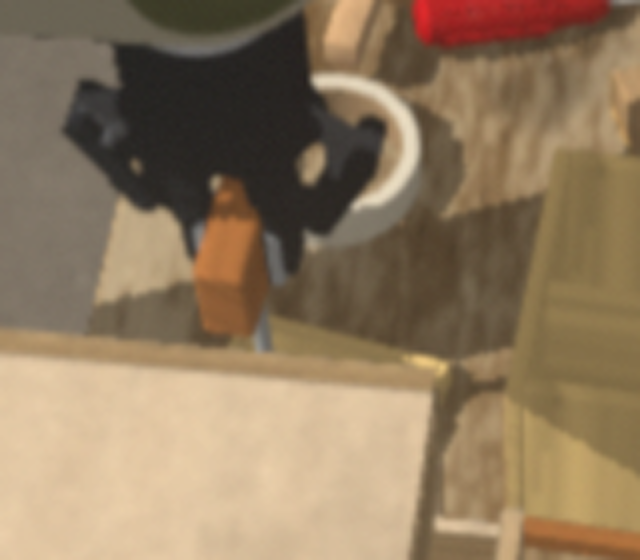

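The crop shows the bar upright over the tray, with the knob hidden behind the chest. By the heights, the fork is at mid-neck, so I'll withdraw along -x and lift.

```bash
python3 -m jog '[{"tx":0,"ty":-4,"tz":0,"ax":0,"ay":0,"az":0,"jaw":1},{"tx":0,"ty":-6,"tz":0,"ax":0,"ay":0,"az":0,"jaw":1},{"tx":0,"ty":-6,"tz":0,"ax":0,"ay":0,"az":0,"jaw":1},{"tx":0,"ty":-8,"tz":0,"ax":0,"ay":0,"az":0,"jaw":1},{"tx":0,"ty":-10,"tz":0,"ax":0,"ay":0,"az":0,"jaw":1}]'
python3 -m jog '[{"tx":0,"ty":-10,"tz":0,"ax":0,"ay":0,"az":0,"jaw":1},{"tx":0,"ty":0,"tz":0,"ax":0,"ay":0,"az":0,"jaw":1},{"tx":0,"ty":0,"tz":-20,"ax":0,"ay":0,"az":0,"jaw":1},{"tx":0,"ty":0,"tz":-40,"ax":0,"ay":0,"az":0,"jaw":1},{"tx":0,"ty":0,"tz":-50,"ax":0,"ay":0,"az":0,"jaw":1}]'
python3 -m jog '[{"tx":0,"ty":0,"tz":-50,"ax":0,"ay":0,"az":0,"jaw":1},{"tx":0,"ty":0,"tz":-50,"ax":0,"ay":0,"az":0,"jaw":1},{"tx":0,"ty":0,"tz":-30,"ax":0,"ay":0,"az":0,"jaw":1}]'
python3 - <<'E'
from h import *
np.set_printoptions(precision=1,suppress=True)
for n in('top','scene'):
    c=capture(n);P=cloud(c).reshape(-1,3)
    for r in place_of('knob',n)[:4]: print(n,np.array(r['centre']),round(r['conf'],2),at_depth(c,r['centre']))
    m=(np.abs(P[:,0]-382)<45)&(np.abs(P[:,1]-342)<45)&(P[:,2]>20)&(P[:,2]<80);Q=P[m]
    if len(Q): print(n,len(Q),Q.min(0),Q.max(0),np.median(Q,0))
E
```

```text
time_s: 18.32
eef_pos: [330.3, 345.3, 144.3]
ee_rot: [-0.0, 0.727, 0.686, -0.0]
force: [0.2, 0.0, -1.8]
grip_width: 0.275
grip_force: 69.0
time_s: 18.95
eef_pos: [320.8, 345.6, 255.1]
ee_rot: [-0.0, 0.727, 0.686, -0.001]
force: [1.1, 0.0, -1.1]
grip_width: 0.27
grip_force: 69.0
time_s: 19.32
eef_pos: [321.2, 345.9, 386.8]
ee_rot: [0.0, 0.727, 0.686, 0.002]
force: [0.3, -0.7, -1.7]
grip_width: 0.273
grip_force: 69.0
top [453.3 188.9] 0.82 [591.8  -9.1  53.8]
top [255.3 305. ] 0.73 [384.9 338.4  57. ]
top [342.9 193. ] 0.53 [584.2 187.1  49.4]
top 122 [372.7 331.8  20.1] [394.5 352.4  61.6] [382.3 342.   56.1]
scene [380.7 278.6] 0.72 [597.3 189.7  13. ]
```

The knob stands upright in the tray with its top at z 57, at (382,342). Now the picker goes back to the stand.

```bash
python3 -m jog '[{"tx":0,"ty":0,"tz":-6,"ax":0,"ay":0,"az":-0.163,"jaw":1},{"tx":0,"ty":0,"tz":-4,"ax":0,"ay":0,"az":-0.163,"jaw":1},{"tx":0,"ty":0,"tz":0,"ax":0,"ay":0,"az":-0.163,"jaw":1},{"tx":0,"ty":0,"tz":0,"ax":0,"ay":0,"az":-0.163,"jaw":1},{"tx":0,"ty":0,"tz":0,"ax":0,"ay":0,"az":-0.163,"jaw":1}]'
python3 -m jog '[{"tx":0,"ty":0,"tz":0,"ax":0,"ay":0,"az":-0.163,"jaw":1},{"tx":0,"ty":0,"tz":0,"ax":0,"ay":0,"az":-0.163,"jaw":1},{"tx":0,"ty":0,"tz":0,"ax":0,"ay":0,"az":-0.163,"jaw":1},{"tx":0,"ty":0,"tz":0,"ax":0,"ay":0,"az":-0.163,"jaw":1},{"tx":0,"ty":0,"tz":0,"ax":0,"ay":0,"az":-0.163,"jaw":1}]'
python3 -m jog '[{"tx":-15,"ty":-15,"tz":0,"ax":0,"ay":0,"az":0,"jaw":1},{"tx":-30,"ty":-30,"tz":0,"ax":0,"ay":0,"az":0,"jaw":1},{"tx":-30,"ty":-30,"tz":0,"ax":0,"ay":0,"az":0,"jaw":1},{"tx":-30,"ty":-30,"tz":0,"ax":0,"ay":0,"az":0,"jaw":1},{"tx":-30,"ty":-30,"tz":0,"ax":0,"ay":0,"az":0,"jaw":1}]'
python3 -m jog '[{"tx":-30,"ty":-30,"tz":0,"ax":0,"ay":0,"az":0,"jaw":1},{"tx":-30,"ty":-30,"tz":0,"ax":0,"ay":0,"az":0,"jaw":1},{"tx":-30,"ty":-30,"tz":0,"ax":0,"ay":0,"az":0,"jaw":1},{"tx":-30,"ty":-28,"tz":0,"ax":0,"ay":0,"az":0,"jaw":1},{"tx":0,"ty":0,"tz":0,"ax":0,"ay":0,"az":0,"jaw":1}]'
python3 -c "
from rig import sense
s=sense();print(s['eef_pos'],s['ee_rot'])"
```

```text
time_s: 20.15
eef_pos: [320.8, 345.7, 392.3]
ee_rot: [-0.001, 0.393, 0.919, -0.001]
force: [-0.7, 0.1, -1.7]
grip_width: 0.274
grip_force: 69.2
time_s: 20.78
eef_pos: [320.8, 345.7, 392.3]
ee_rot: [-0.001, -0.003, 1.0, -0.001]
force: [0.1, -0.2, -2.0]
grip_width: 0.276
grip_force: 69.2
time_s: 21.4
eef_pos: [456.8, 209.8, 392.3]
ee_rot: [-0.002, -0.001, 1.0, -0.0]
force: [0.8, -0.0, -1.3]
grip_width: 0.276
grip_force: 69.1
time_s: 22.02
eef_pos: [577.6, 91.1, 390.8]
ee_rot: [-0.003, 0.001, 1.0, -0.0]
force: [-0.0, 0.4, -2.8]
grip_width: 0.27
grip_force: 69.0
[577.55273076  91.096947   390.81397418] [-2.59877622e-03  9.13515421e-04  9.99996206e-01 -2.29169106e-05]
```

```bash
python3 -m jog '[{"tx":0,"ty":-1,"tz":25,"ax":0,"ay":0,"az":0,"jaw":1},{"tx":0,"ty":0,"tz":40,"ax":0,"ay":0,"az":0,"jaw":1},{"tx":0,"ty":0,"tz":40,"ax":0,"ay":0,"az":0,"jaw":1},{"tx":0,"ty":0,"tz":25,"ax":0,"ay":0,"az":0,"jaw":1},{"tx":0,"ty":0,"tz":0,"ax":0,"ay":0,"az":0,"jaw":1}]'
python3 -m jog '[{"tx":0,"ty":0,"tz":20,"ax":0,"ay":0,"az":0,"jaw":1},{"tx":0,"ty":0,"tz":25,"ax":0,"ay":0,"az":0,"jaw":1},{"tx":0,"ty":0,"tz":25,"ax":0,"ay":0,"az":0,"jaw":1},{"tx":0,"ty":0,"tz":20,"ax":0,"ay":0,"az":0,"jaw":1},{"tx":0,"ty":0,"tz":0,"ax":0,"ay":0,"az":0,"jaw":1}]'
python3 -m jog '[{"tx":0,"ty":0,"tz":15,"ax":0,"ay":0,"az":0,"jaw":1},{"tx":0,"ty":0,"tz":10,"ax":0,"ay":0,"az":0,"jaw":1},{"tx":0,"ty":0,"tz":4,"ax":0,"ay":0,"az":0,"jaw":1},{"tx":0,"ty":0,"tz":2,"ax":0,"ay":0,"az":0,"jaw":1},{"tx":0,"ty":0,"tz":0,"ax":0,"ay":0,"az":0,"jaw":1}]'
```

```text
time_s: 22.65
eef_pos: [574.9, 92.8, 261.9]
ee_rot: [-0.003, -0.001, 1.0, 0.0]
force: [0.9, -0.3, -0.8]
grip_width: 0.276
grip_force: 69.0
time_s: 23.28
eef_pos: [575.8, 92.5, 174.1]
ee_rot: [-0.001, -0.001, 1.0, 0.0]
force: [0.5, 0.5, -0.9]
grip_width: 0.269
grip_force: 69.0
time_s: 23.9
eef_pos: [576.4, 92.1, 143.5]
ee_rot: [0.0, -0.001, 1.0, -0.0]
force: [-0.3, -0.9, -0.4]
grip_width: 0.271
grip_force: 69.0
```

```bash
python3 -m jog '[{"tx":-1,"ty":-2,"tz":2.5,"ax":0,"ay":0,"az":0,"jaw":1},{"tx":0,"ty":0,"tz":2,"ax":0,"ay":0,"az":0,"jaw":1},{"tx":0,"ty":0,"tz":1,"ax":0,"ay":0,"az":0,"jaw":1},{"tx":0,"ty":0,"tz":0,"ax":0,"ay":0,"az":0,"jaw":1}]'
```

```text
time_s: 24.4
eef_pos: [577.3, 90.1, 137.9]
ee_rot: [0.0, -0.001, 1.0, -0.0]
force: [-1.0, -0.9, 0.2]
grip_width: 0.274
grip_force: 69.4
```

```bash
python3 -m jog '[{"tx":0,"ty":0,"tz":0.4,"ax":0,"ay":0,"az":0,"jaw":1},{"tx":0,"ty":0,"tz":0,"ax":0,"ay":0,"az":0,"jaw":0},{"tx":0,"ty":0,"tz":0,"ax":0,"ay":0,"az":0,"jaw":-0.5},{"tx":0,"ty":0,"tz":0,"ax":0,"ay":0,"az":0,"jaw":-1},{"tx":0,"ty":0,"tz":0,"ax":0,"ay":0,"az":0,"jaw":-1}]'
python3 -m jog '[{"tx":0,"ty":0,"tz":0,"ax":0,"ay":0,"az":0,"jaw":-1},{"tx":0,"ty":0,"tz":0,"ax":0,"ay":0,"az":0,"jaw":-1},{"tx":0,"ty":0,"tz":0,"ax":0,"ay":0,"az":0,"jaw":-1},{"tx":0,"ty":0,"tz":-15,"ax":0,"ay":0,"az":0,"jaw":-1},{"tx":0,"ty":0,"tz":-30,"ax":0,"ay":0,"az":0,"jaw":-1}]'
python3 -m jog '[{"tx":0,"ty":0,"tz":-40,"ax":0,"ay":0,"az":0,"jaw":-1},{"tx":0,"ty":0,"tz":-50,"ax":0,"ay":0,"az":0,"jaw":-1},{"tx":0,"ty":0,"tz":-50,"ax":0,"ay":0,"az":0,"jaw":-1},{"tx":0,"ty":0,"tz":-30,"ax":0,"ay":0,"az":0,"jaw":-1},{"tx":0,"ty":0,"tz":0,"ax":0,"ay":0,"az":0,"jaw":-1}]'
python3 - <<'E'
from h import *
np.set_printoptions(precision=1,suppress=True)
for n in('top','scene'):
    c=capture(n);save(c,n+'9.png');P=cloud(c).reshape(-1,3)
    for nm,lo,hi in(('bar',[500,50,172],[640,140,195]),('knob',[350,310,45],[420,375,70]),('plug',[530,305,50],[590,350,62])):
        Q=P[np.all((P>lo)&(P<hi),1)]
        if len(Q)>5:print(n,nm,len(Q),cv2.minAreaRect(Q[:,:2].astype(np.float32)),np.median(Q[:,2]),Q[:,2].max())
E
```

```text
time_s: 25.02
eef_pos: [577.3, 90.1, 137.3]
ee_rot: [-0.0, -0.001, 1.0, 0.0]
force: [0.3, -0.2, 1.1]
grip_width: 1.0
grip_force: 0.0
time_s: 25.65
eef_pos: [576.9, 90.1, 183.1]
ee_rot: [-0.001, -0.001, 1.0, 0.0]
force: [0.8, 0.9, 0.2]
grip_width: 1.002
grip_force: 0.0
time_s: 26.28
eef_pos: [577.6, 90.2, 355.6]
ee_rot: [0.003, -0.001, 1.0, -0.0]
force: [-0.0, 0.2, -0.2]
grip_width: 1.005
grip_force: 0.0
top knob 121 ((382.3455505371094, 342.0105895996094), (19.36978530883789, 19.488929748535156), 2.244403839111328) 56.248264807232 62.43251767773179
top plug 319 ((560.5748291015625, 331.316650390625), (34.41196060180664, 34.54780197143555), 89.2198257446289) 56.51552738125137 61.22300950606966
scene bar 871 ((577.0003051757812, 90.28954315185547), (25.0388126373291, 79.74187469482422), 89.03784942626953) 181.24291292319896 186.23298371290903
```

View pics/scene9.png

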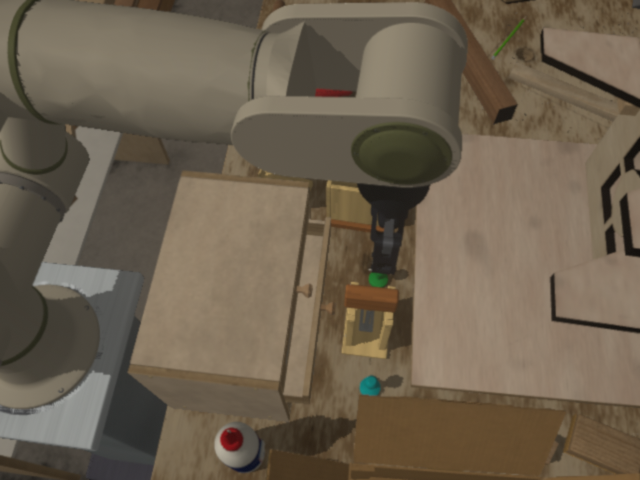

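View pics/top9.png

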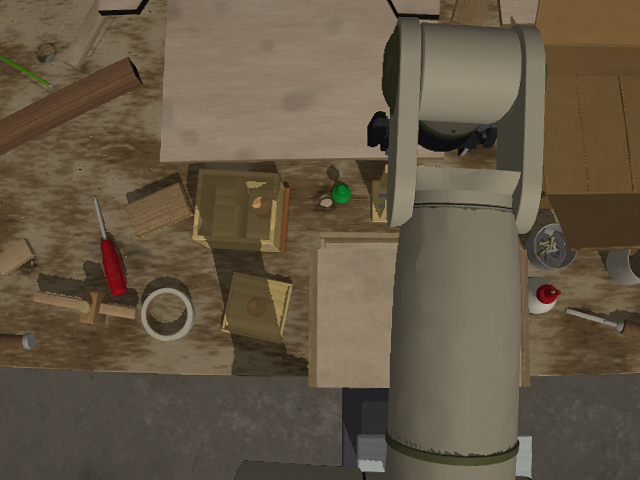

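The scene view shows the picker hung by its crossbar at (371,296). The top view shows the knob in the tray at (257,307) and the plug still in its well at (262,205), with the arm clear of everything.

```bash
python3 -c "
from rig import finish_job
print(finish_job())"
```

```text
the job is handed in; nothing more can be done
None
```

The knob stands upright in the tray, the plug is still in its well, the picker hangs in its stand by its crossbar, and I handed the job in at about 26 s of the 66 s allowed.

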